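# Dry-stack a segmented bowl blank on the faceplate

## Task

Dry-assemble the bowl blank upside down on the round faceplate block: first the widest wooden ring, then the middle ring, then the narrow ring, then the solid round base disc, each lying flat and centred on the one below. Finally lower the steel weight gently, upright, onto the middle of the base disc. Leave the glue jar, the turning gouge and the lathe chuck where they are.

Things in the scene. Friction and masses are not known exactly. Their poses are not given: they have to be found in the camera images.
- faceplate: fixed round block on the bench, the base of the stack: a dark steel plate under a solid plywood disc of diameter 166 mm with two pencil circles; flat top 30 mm above the bench. Origin: centre of its underside, on the bench; z up. Its place changes at every start
- ring_wide: loose octagonal wooden ring (the widest) glued up from eight straight segments with thin dark joints, plain pale wood, lying flat: 146 mm across the outer flats, 96 mm across the flats of the octagonal hole, wall 25 mm thick, 24 mm high, about 160 g. Origin: centre of its underside; z up; x points square to the middle of one flat (a flat every 45 degrees). Too wide to grip across; pinch the wall between the inside and outside of one flat
- ring_middle: loose octagonal wooden ring (middle size) glued up from eight straight segments with thin dark joints, plain pale wood, lying flat: 120 mm across the outer flats, 70 mm across the flats of the octagonal hole, wall 25 mm thick, 24 mm high, about 130 g. Origin: centre of its underside; z up; x points square to the middle of one flat (a flat every 45 degrees). Too wide to grip across; pinch the wall between the inside and outside of one flat
- ring_narrow: loose octagonal wooden ring (the narrowest) glued up from eight straight segments with thin dark joints, plain pale wood, lying flat: 94 mm across the outer flats, 44 mm across the flats of the octagonal hole, wall 25 mm thick, 24 mm high, about 90 g. Origin: centre of its underside; z up; x points square to the middle of one flat (a flat every 45 degrees). Too wide to grip across; pinch the wall between the inside and outside of one flat
- base_disc: loose solid round disc of the same pale wood, lying flat: diameter 64 mm, 24 mm high, about 60 g. Origin: centre of its underside; z up
- weight: loose bare steel weight standing upright: round body of diameter 54 mm and 34 mm high, a neck of diameter 16 mm, and a cylindrical grip knob of diameter 30 mm from 50 to 78 mm above its underside; 78 mm high in all, about 0.6 kg. Origin: centre of its underside; z up
- jar: bystander: glue jar with black cap and paper label, loose, standing among the parts, diameter 56 mm, 75 mm high. Origin: centre of its underside; z up. Not to be moved
- gouge: bystander: turning gouge with wooden handle and steel blade, 430 mm long, 32 mm high, lying loose across the far side of the bench. Origin: on the bench under a point 205 mm from the handle's end; x along the tool towards the steel tip. Not to be moved
- chuck: bystander: round steel four-jaw lathe chuck, diameter 100 mm, 70 mm high, standing loose at the left end of the work, jaws up. Origin: centre of its underside; z up. Not to be moved
Mind the look-alikes: they are no part of the job. Leave any turquoise look-alike of the ring_wide alone. What is shaped like the ring_narrow but red is not meant.

How it is judged:
At the end, for the whole second after the job is handed in: On the faceplate, bottom to top: widest ring, middle ring, narrow ring, base disc, weight; each centre within 10 mm (horizontally) of the centre of what it lies on, height within 4 mm of seated flat, tilt under 0.07 rad, all released and at rest (horizontal distance between ring_wide and faceplate below 0.01 m and z of ring_wide in the frame of faceplate between 0.026 and 0.034 m and angle between each of ring_wide, ring_middle, ring_narrow, base_disc, weight's own z axis and vertical below 0.07 rad and linear speed of each of ring_wide, ring_middle, ring_narrow, base_disc, weight below 0.01 m/s and angular speed of each of ring_wide, ring_middle, ring_narrow, base_disc, weight below 0.1 rad/s and horizontal distance between ring_middle and ring_wide below 0.01 m and z of ring_middle in the frame of faceplate between 0.05 and 0.058 m and horizontal distance between ring_narrow and ring_middle below 0.01 m and z of ring_narrow in the frame of faceplate between 0.074 and 0.082 m and horizontal distance between base_disc and ring_narrow below 0.01 m and z of base_disc in the frame of faceplate between 0.098 and 0.106 m and horizontal distance between weight and base_disc below 0.01 m and z of weight in the frame of faceplate between 0.122 and 0.13 m); the robot touches nothing.
It fails at once if glue jar moved more than 20 mm (distance of jar from where it was at the start of the episode above 0.02 m).
It fails at once if turning gouge moved more than 20 mm (distance of gouge from where it was at the start of the episode above 0.02 m).
It fails at once if lathe chuck moved more than 20 mm (distance of chuck from where it was at the start of the episode above 0.02 m).
It fails at once if the weight strikes the base disc hard (over 60 N): it was dropped or rammed (contact force between weight and base_disc above 60 N).
It also fails if it takes over 144 s, if anything falls off the work surface, if the arm or the gripper's body presses on something with over 40 N, if the wrist force passes 120 N, or if a joint passes its speed limit or range.

## Robot

A 7-joint arm with a two-finger parallel gripper is mounted at the origin on the work surface. World frame = base frame: x ahead of the robot, y to its left, z up, the work surface at z = 0. Lengths are in m, angles in rad, forces in N, time in s.
With the tool pointing down it reaches from about 0.35 to 0.9 m from the base axis. Payload 19.9 kg.
Tool frame: the origin (TCP) lies at the very end of the fingers, on their centre line; the grasp point (between the pads) lies 19 mm behind it; z points along the fingers, y is the line along which they close (so a half turn about z gives the same grasp; the last joint's range is limited). The gripper opens to 85 mm and grips with 20 to 120 N. Pads are 22 mm wide; open, the fingers measure 114 mm over their backs; the gripper's body (76 mm by 85 mm) begins 54 mm behind the grasp point. The pads swing forward as they close: fully open they stand 13 mm farther back than shut.
Start: joints at [-1.379, 0.417, -0.01, 1.614, 0.005, 1.111, -0.053], TCP at [0.144, 0.608, 0.231] pointing down, gripper open.
Joint ranges: [-2.81, 2.81], [-0.39, 2.02], [-1.27, 1.25], [0.06, 2.57], [-1.19, 4.33], [0.19, 2], [-2.82, 2.82]. Speed limits (rad/s): [1.89, 1.89, 2.39, 2.39, 3.01, 3.01, 3.01].

## Interface

Orientations are given as a rotation vector (axis times angle).
In Python, from station import reach, move_straight, move_j, open_gripper, grab, wait, inverse_kinematics, read_camera, Unreachable, job_done, read_time, read_qpos, read_joint_vel, read_joint_torque, read_tcp_pos, read_orientation, read_ft_force, read_torque, read_finger_gap, read_grip_force gives the robot as it stands. The module is installed in compiled form; this text tells all that it offers. Calls block until the motion is done:
- reach(position, orientation): joint-space move of the TCP to a pose.
- move_straight(position, frame=None, velocity=0.15): straight line of the TCP; frame=None keeps the orientation; velocity is the mean speed in m/s.
- move_j(angles): joint-space move.
- open_gripper() and grab(): open the fingers fully, or close them until they stop; the grip force is fixed at half the most.
- wait(seconds).
- inverse_kinematics(position, orientation): joint angles nearest the present ones, or None.
- read_camera(name): name is "side" or "top" or "wrist"; returns a dict with "frame" (400x640x3 uint8, red, green, blue), "vertical_fov" (degrees; the focal length in pixels is half the picture's height over the tangent of half this angle, whatever the lens; pixels are square), "cx", "cy" (the principal point, pixels), "extrinsics" (4x4, takes a point from world to camera coordinates); the wrist camera has in their place "T_tool_cam" (4x4, takes a point from camera to tool coordinates, whose origin is the TCP and whose axes are the flange's). Camera axes: x right, y down, z forward; pixel columns grow to the right and rows downward; lengths in m; the calibration is good to about 2 mm. A picture is of the moment at which its call begins: read the wrist's pose just before it. There is no depth.
A pose or a line that the arm cannot do raises Unreachable and nothing moves.
- job_done(): hands the job in; it is judged then, once.
Readings, each from a call of its own:
- read_time(): time.
- read_qpos(): joint angles.
- read_joint_vel(): joint speeds.
- read_joint_torque(): joint torques, N m.
- read_tcp_pos(): TCP position.
- read_orientation(): TCP orientation.
- read_ft_force(): force on the tool from outside, world axes, zero at the start.
- read_torque(): the same for the moment, N m.
- read_finger_gap(): finger opening in m.
- read_grip_force(): force on a finger pad.
Only numpy, scipy, OpenCV 4.12 (cv2) and the standard library are available. Lean on these libraries where they do the work, as an engineer would, in place of code of your own. Each camera call takes 0.05 s, during which the arm holds its last target. There are 200 camera calls.

## Working session

There is one attempt and no reset: what is moved stays moved. The work goes in short steps, each a Python script; the robot and the scene stay as the last script left them, time stands still between calls to the robot, and variables do not carry over. Pictures are saved under pics/ and viewed, at most 14 in all, crops included, and the job is handed in when it is done.

```bash
mkdir -p pics
python3 - <<'E'
from station import *
import cv2,numpy as np,pickle
d={}
for n in ("top","side"):
    c=read_camera(n); d[n]=c
    cv2.imwrite(f"pics/{n}0.png",c["frame"][...,::-1])
    print(n,c["vertical_fov"],c["cx"],c["cy"],np.round(c["extrinsics"],3).tolist())
pickle.dump(d,open("c0.pkl","wb"))
print(read_orientation(),read_time(),read_camera("wrist")["T_tool_cam"])
E
```

```text
top 54.91743850495183 316.80795035319306 194.18606821319202 [[-0.002, -1.0, -0.005, 0.026], [-0.986, 0.003, -0.165, 0.549], [0.165, 0.005, -0.986, 1.052], [0.0, 0.0, 0.0, 1.0]]
side 45.79969911001791 318.7651760939038 197.6153092019729 [[0.746, -0.666, -0.001, -0.401], [-0.347, -0.388, -0.854, 0.214], [0.568, 0.637, -0.52, 1.257], [0.0, 0.0, 0.0, 1.0]]
[-3.64890900e-01 -3.12028210e+00  1.79756015e-03] 0.1 [[-1.29844954e-04 -9.48752682e-01 -3.16019512e-01  8.12275112e-02]
 [ 9.99999537e-01 -4.24604063e-04  8.63868652e-04 -1.16809547e-03]
 [-9.53780869e-04 -3.16019253e-01  9.48752297e-01 -1.42147517e-01]
 [ 0.00000000e+00  0.00000000e+00  0.00000000e+00  1.00000000e+00]]
```

View pics/top0.png

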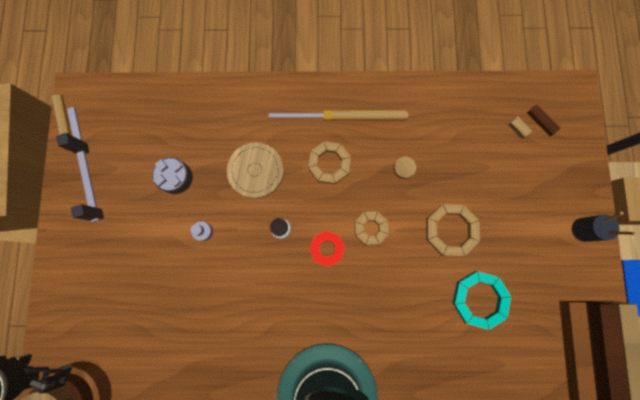

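View pics/side0.png

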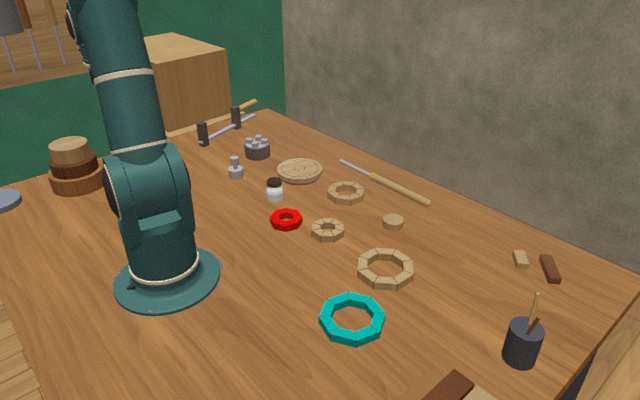

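```bash
cat > h.py <<'E'
import numpy as np,cv2
from scipy.spatial.transform import Rotation as R
from station import *
def K(c): return 200/np.tan(np.radians(c["vertical_fov"])/2),c["cx"],c["cy"]
def cast(c,uv,z,Tcw=None):
    "pixels -> world xy on plane z; Tcw = camera-to-world"
    f,cx,cy=K(c); T=np.linalg.inv(c["extrinsics"]) if Tcw is None else Tcw
    uv=np.atleast_2d(uv).astype(float)
    d=np.c_[(uv[:,0]-cx)/f,(uv[:,1]-cy)/f,np.ones(len(uv))]@T[:3,:3].T
    o=T[:3,3]; return (o+d*((z-o[2])/d[:,2])[:,None])[:,:2]
def down(psi):
    "tool z down, tool y along world angle psi"
    y=np.array([np.cos(psi),np.sin(psi),0]);z=np.array([0,0,-1.]);x=np.cross(y,z)
    return R.from_matrix(np.c_[x,y,z]).as_rotvec()
def wrist():
    T=np.eye(4);T[:3,:3]=R.from_rotvec(read_orientation()).as_matrix();T[:3,3]=read_tcp_pos()
    c=read_camera("wrist"); return c,T@c["T_tool_cam"]
E
python3 - <<'E'
from h import *
import pickle
c=pickle.load(open("c0.pkl","rb"))["top"]
im=c["frame"]; hsv=cv2.cvtColor(im,cv2.COLOR_RGB2HSV)
for n,p in dict(wide=(453,207),mid=(329,145),disc=(405,167),fp=(265,185),table=(400,280),side=(430,232),red=(312,249),wt=(201,231)).items(): print(n,im[p[1],p[0]],hsv[p[1],p[0]])
P=dict(fp=(255,170,.03),wide=(453,230,.024),mid=(329,162,.024),nar=(372,228,.024),disc=(405,167,.024),wt=(201,231,.05),jar=(280,228,.07),chuck=(171,175,.07),red=(327,249,.024))
for n,(u,v,z) in P.items(): print(n,np.round(cast(c,(u,v),z)[0],3))
g=(im[...,1]>110).astype(np.uint8)
N,l,s,ce=cv2.connectedComponentsWithStats(g)
for i in range(1,N):
    if 150<s[i,4]<6000 and ce[i][1]>100: print(s[i],np.round(ce[i],1))
E
```

```text
wide [175 141  92] [ 18 121 175]
mid [175 141  92] [ 18 121 175]
disc [164 133  82] [ 19 128 164]
fp [178 147 100] [ 18 112 178]
table [142  87  44] [ 13 176 142]
side [172 139  88] [ 18 125 172]
red [233  54  42] [  2 209 233]
wt [107 100 101] [176  17 107]
fp [0.624 0.205]
wide [ 0.448 -0.364]
mid [ 0.649 -0.011]
nar [ 0.454 -0.133]
disc [ 0.633 -0.235]
wt [0.444 0.349]
jar [0.451 0.126]
chuck [0.601 0.435]
red [ 0.395 -0.004]
[   0   64   16  152 1127] [  4.2 137. ]
[ 51  95  16  39 332] [ 58.7 113.5]
[ 67 107  14  32 233] [ 73.1 122.1]
[268 110 141   9 931] [344.7 114.1]
[512 117  20  19 175] [521.6 126.1]
[308 141  43  42 876] [329.2 161.6]
[ 226  142   57   56 2479] [254.2 169.3]
[ 77 151  18  56 424] [ 85.3 178.9]
[395 156  22  21 346] [405.3 166.2]
[153 158  33  32 763] [168.2 173.1]
[ 608  161   32   60 1078] [628.5 183.6]
[ 428  203   52   53 1221] [453.7 229.5]
[355 211  35  34 705] [371.5 227.3]
[189 221  22  20 296] [199.6 230.4]
[618 225  22  36 677] [629.4 242.5]
[  0 229  37  38 508] [ 19.5 238.2]
[ 455  271   57   59 1548] [483.  300.3]
[ 620  305   20   95 1250] [632.  345.6]
[304 347  51  19 444] [328.6 354.8]
[294 368  64  32 185] [324.4 377.6]
```

Candidates, as pixels in the top image:
- **ring_wide:** the pale ring at (453,230). The turquoise look-alike at (483,300) is rejected.
- **ring_narrow:** the pale ring at (372,228). The red look-alike at (327,249) is rejected.
- **ring_middle:** (329,162), the only ring of that size.
- **base_disc:** (405,167). The faceplate is at (255,170), and the small block at (521,126) is scrap.
- **weight:** the knobbed steel piece at (201,231). The jar is at (280,228) and the chuck at (171,175).

Next I check the choice of ring_wide from close by.

Run:
```python
from h import *
pos=dict(fp=(.624,.205),wide=(.448,-.364),mid=(.649,-.011),nar=(.454,-.133),disc=(.633,-.235),wt=(.444,.349))
for n,p in pos.items():
    o=[]
    for a in range(-180,180,30):
        q=inverse_kinematics([*p,.15],down(np.radians(a)))
        o.append(f"{a}:"+("-" if q is None else f"{q[6]:.1f}"))
    print(n,*o)
a=np.pi/2+np.arctan2(-.364,.448)
reach([.448,-.364,.2],down(a)); print(read_time(),read_qpos())
c,T=wrist(); print(c["vertical_fov"],T[:3,3])
cv2.imwrite("pics/w1.png",c["frame"][...,::-1])
```

```text
fp -180:2.7 -150:-2.4 -120:-1.9 -90:-1.6 -60:-1.1 -30:-0.5 0:-0.1 30:0.4 60:0.9 90:1.3 120:1.8 150:2.3
wide -180:-1.9 -150:-1.4 -120:-0.9 -90:-0.4 -60:0.2 -30:0.7 0:1.2 30:1.5 60:2.1 90:2.6 120:2.5 150:-2.4
mid -180:-2.6 -150:-2.1 -120:-1.5 -90:-1.2 -60:-0.7 -30:-0.2 0:0.3 30:0.8 60:1.3 90:1.8 120:2.3 150:2.7
nar -180:-2.4 -150:-1.9 -120:-1.4 -90:-0.9 -60:-0.4 -30:0.1 0:0.6 30:1.1 60:1.6 90:2.1 120:2.7 150:2.4
disc -180:-2.3 -150:-1.7 -120:-1.2 -90:-0.7 -60:-0.2 -30:0.3 0:0.8 30:1.3 60:1.8 90:2.2 120:2.8 150:2.4
wt -180:2.3 -150:2.4 -120:-2.2 -90:-2.0 -60:-1.5 -30:-1.0 0:-0.6 30:-0.1 60:0.4 90:0.9 120:1.4 150:1.9
3.7 [ 0.3496642   0.3791346   0.35110875  1.77776798 -0.15099163  1.01106221
  1.64778174]
66.50784060511354 [ 0.38511435 -0.31339483  0.34212081]
```

View pics/w1.png

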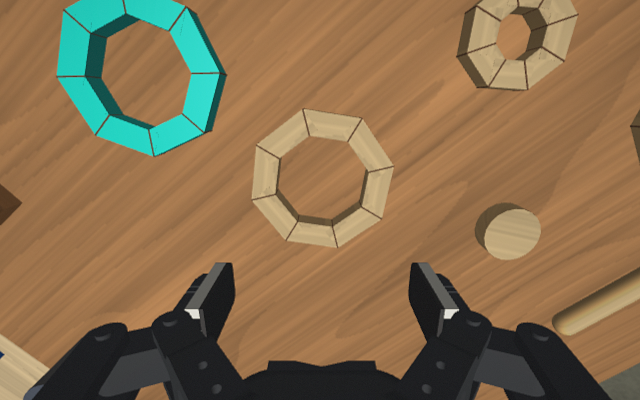

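The crop shows the pale octagonal ring at (322,177), larger than the one at top right (517,40). The turquoise ring at (140,75) is separate, so the choice is confirmed. Next I fit its centre and yaw.

```bash
cat >> h.py <<'E'
def ringfit(c,T,exp,z,af,rmax=.03):
    "outer contour of the pale top face nearest exp -> centre, yaw (mod 45 deg), across-flats widths, area centroid"
    im=c["frame"];hsv=cv2.cvtColor(im,cv2.COLOR_RGB2HSV)
    m=((hsv[...,0]>13)&(hsv[...,0]<25)&(hsv[...,1]<135)&(im[...,1]>115)).astype(np.uint8)
    m=cv2.morphologyEx(m,cv2.MORPH_OPEN,np.ones((3,3),np.uint8))
    m=cv2.morphologyEx(m,cv2.MORPH_CLOSE,np.ones((5,5),np.uint8))
    best=None
    for k in cv2.findContours(m,cv2.RETR_EXTERNAL,cv2.CHAIN_APPROX_NONE)[0]:
        if len(k)<80: continue
        p=cast(c,cv2.convexHull(k)[:,0],z,T).astype(np.float32)
        (ce,r)=cv2.minEnclosingCircle(p); d=np.hypot(*(np.array(ce)-exp))
        if d<rmax+.03 and abs(r-af/2)<.02 and (best is None or d<best[0]): best=(d,p)
    if best is None: return None,m
    p=best[1].astype(float); e=np.roll(p,-1,0)-p
    L=np.hypot(*e.T); a=np.arctan2(e[:,1],e[:,0])
    yaw=np.angle(np.sum(L**2*np.exp(8j*a)))/8
    n=np.array([[np.cos(yaw+k*np.pi/4),np.sin(yaw+k*np.pi/4)] for k in range(8)])
    s=(p@n.T).max(0); w=s[:4]+s[4:]
    ce=np.linalg.lstsq(n[:4],(s[:4]-s[4:])/2,rcond=None)[0]
    return (ce,yaw,w),m
E
python3 - <<'E'
from h import *
c,T=wrist()
for n,e,af in (("w",(.448,-.364),.146),("n",(.454,-.133),.094)):
    r,m=ringfit(c,T,np.array(e),.024,af); print(n,r)
cv2.imwrite("pics/m1.png",m*255)
for p in [(322,125),(265,170),(375,210),(322,221),(460,40),(492,17),(580,330)]: print(p,c["frame"][p[1],p[0]],cv2.cvtColor(c["frame"],cv2.COLOR_RGB2HSV)[p[1],p[0]])
E
```

```text
w None
n None
(322, 125) [205 179 133] [ 19  90 205]
(265, 170) [204 178 132] [ 19  90 204]
(375, 210) [200 175 129] [ 19  91 200]
(322, 221) [99 79 54] [ 17 116  99]
(460, 40) [82 67 45] [ 18 115  82]
(492, 17) [162 140 103] [ 19  93 162]
(580, 330) [171 143 100] [ 18 106 171]
```

```bash
sed -i 's/hsv\[...,0\]>13/hsv[...,0]>15/; s/<135)/<108)/; s/im\[...,1\]>115/im[...,1]>128/' h.py
python3 - <<'E'
from h import *
c,T=wrist(); h=cv2.cvtColor(c["frame"],cv2.COLOR_RGB2HSV)
for p in [(322,177),(400,300),(250,60)]: print(h[p[1],p[0]])
for n,e,af in (("w",(.448,-.364),.146),):
    r,m=ringfit(c,T,np.array(e),.024,af); print(n,r)
for k in cv2.findContours(m,cv2.RETR_EXTERNAL,cv2.CHAIN_APPROX_NONE)[0]:
    if len(k)>60: print(len(k),cv2.minEnclosingCircle(cast(c,k[:,0],.024,T).astype(np.float32)))
E
```

```text
[ 15 132 159]
[ 14 132 164]
[ 14 134 164]
w (array([ 0.44885686, -0.36517781]), np.float64(-0.047461647641091675), array([0.14590022, 0.14575954, 0.14549215, 0.14601971]))
169 ((0.3803609311580658, -0.8563085794448853), 0.05914714187383652)
165 ((0.7934373021125793, -0.19703161716461182), 0.04935918003320694)
149 ((0.6329532861709595, -0.23467187583446503), 0.031871385872364044)
402 ((0.4487685263156891, -0.36497169733047485), 0.07774840295314789)
319 ((0.45511946082115173, -0.13146473467350006), 0.04982180520892143)
```

The fit is within 0.5 mm of 146 mm across flats. Now I measure the faceplate from close by, along with anything else in view, and then pick the wide ring.

```bash
cat >> h.py <<'E'
def discfit(c,T,exp,z,r0,tol=.03):
    h=cv2.cvtColor(c["frame"],cv2.COLOR_RGB2HSV);im=c["frame"]
    m=((h[...,0]>15)&(h[...,0]<25)&(h[...,1]<112)&(im[...,1]>120)).astype(np.uint8)
    m=cv2.morphologyEx(m,cv2.MORPH_CLOSE,np.ones((5,5),np.uint8))
    out=[]
    for k in cv2.findContours(m,cv2.RETR_EXTERNAL,cv2.CHAIN_APPROX_NONE)[0]:
        if len(k)<60: continue
        p=cast(c,k[:,0],z,T).astype(np.float32); ce,r=cv2.minEnclosingCircle(p)
        e,ax,_=cv2.fitEllipse(p)
        if np.hypot(*(np.array(ce)-exp))<tol and abs(r-r0)<.01: out.append((np.array(ce),r,np.array(e),ax))
    return out
E
python3 - <<'E'
from h import *
p=np.array([.624,.205])
psi=np.radians(-48)
reach([.60,.18,.24],down(psi)); c,T=wrist()
print(read_time(),discfit(c,T,p,.03,.083)); print(ringfit(c,T,np.array([.649,-.011]),.024,.12)[0])
cv2.imwrite("pics/w2.png",c["frame"][...,::-1])
E
```

```text
6.2833 [(array([0.62589246, 0.20695229]), 0.08292652666568756, array([0.62591678, 0.20696451]), (0.16388742625713348, 0.16426855325698853))]
(array([ 0.64980244, -0.01122678]), np.float64(-0.11646385664348156), array([0.11947304, 0.12058433, 0.12096092, 0.12066334]))
```

View pics/w2.png

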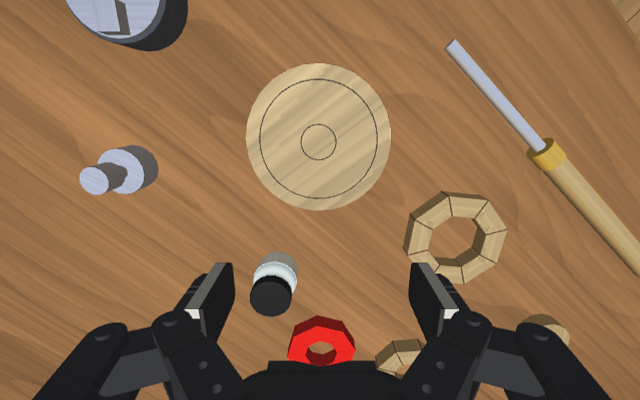

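The faceplate is the plain plywood disc at (319,137), centre (0.6259, 0.2070). The jar is at (272,285), the weight at (110,172) and the middle ring at (455,237). Next I pick the wide ring.

```bash
cat >> h.py <<'E'
def pick(xy,psi,z,zh=.16):
    reach([*xy,zh],down(psi)); move_straight([*xy,z],velocity=.12); grab()
    print("gap",read_finger_gap(),"grip",read_grip_force(),"t",read_time())
    move_straight([*xy,zh],velocity=.15)
    print("gap lifted",read_finger_gap(),"F",read_ft_force())
def place(xy,psi,z,zh=.2,v=.06):
    reach([*xy,zh],down(psi)); move_straight([*xy,z+.02],velocity=.15); move_straight([*xy,z],velocity=v)
    print("F",read_ft_force(),"tcp",read_tcp_pos()); open_gripper()
    move_straight([*xy,max(zh,z+.08)],velocity=.15); print("t",read_time())
E
python3 - <<'E'
from h import *
th=-.0475+np.radians(180); th-=np.radians(45)
u=np.array([np.cos(th),np.sin(th)]); psi=th-np.pi
o=.0605*u
pick(np.array([.4489,-.3652])+o,psi,.005)
place(np.array([.6259,.2070])+o,psi,.0365)
reach([.60,.18,.24],down(np.radians(-48))); c,T=wrist()
print(ringfit(c,T,np.array([.6259,.207]),.054,.146)[0],ringfit(c,T,np.array([.65,-.011]),.024,.12)[0])
cv2.imwrite("pics/w3.png",c["frame"][...,::-1]); print(read_time())
E
```

```text
gap 0.023647851903519576 grip 59.63953256607056 t 10.2917
gap lifted 0.023934945311724933 F [ 0.60025912 -0.22285052 -1.28048615]
F [ 0.05918916 -0.45634462 -1.31763649] tcp [0.58495596 0.25165136 0.03585702]
t 17.0833
(array([0.62807172, 0.20864005]), np.float64(-0.062264242831549445), array([0.15296375, 0.15341279, 0.15353535, 0.15332792])) (array([ 0.64992381, -0.0110635 ]), np.float64(-0.11508637573646993), array([0.11971428, 0.12145084, 0.121276  , 0.12083847]))
17.5583
```

View pics/w3.png

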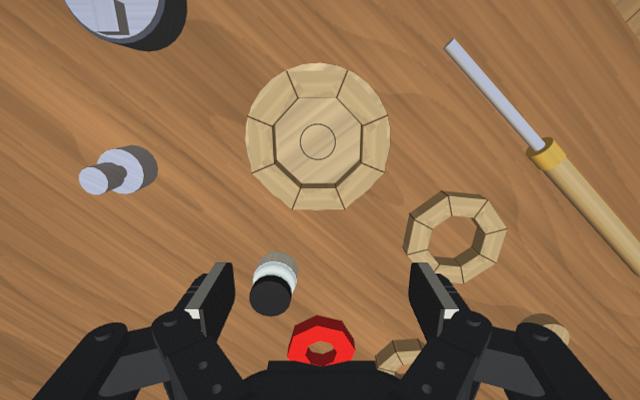

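The wide ring sits concentric on the faceplate: the hole corners run around (318,142), the same centre as the pencil circle. Next is the middle ring.

Run:
```python
from h import *
c,T=wrist()
pts=np.array([(298,97),(339,97),(362,123),(361,156),(337,187),(301,188),(275,157),(273,123)])
w=cast(c,pts,.054,T); print("hole",w.mean(0),np.hypot(*(w-w.mean(0)).T)*1000)
th=-.116+np.radians(135); u=np.array([np.cos(th),np.sin(th)]); psi=th-np.pi; o=.0475*u
pick(np.array([.6499,-.0112])+o,psi,.005)
place(np.array([.6259,.2070])+o,psi,.0605)
reach([.60,.18,.24],down(np.radians(-48))); c,T=wrist()
cv2.imwrite("pics/w4.png",c["frame"][...,::-1]); print(read_time())
reach([.51,-.14,.22],down(np.radians(-48)));c,T=wrist()
print(ringfit(c,T,np.array([.4551,-.1315]),.024,.094)[0],discfit(c,T,np.array([.633,-.2347]),.024,.032))
cv2.imwrite("pics/w5.png",c["frame"][...,::-1]); print(read_time())
```

```text
hole [0.62772216 0.20909079] [49.62479428 49.95778223 49.65193637 48.22213962 53.3538974  53.93931142
 49.22499548 50.97816046]
gap 0.02382162347647685 grip 58.85571241378784 t 20.375
gap lifted 0.023481232172457324 F [ 0.08571235 -0.39965316 -1.41464537]
F [ 0.06571829 -0.75712596 -0.91191417] tcp [0.59623855 0.24415231 0.05995381]
t 25.5917
26.0417
(array([ 0.45542415, -0.13097063]), np.float64(0.02402640269344446), array([0.0938058 , 0.09425982, 0.09384022, 0.09401854])) [(array([ 0.63328767, -0.23421684]), 0.03184996917843819, array([ 0.63343602, -0.23420158]), (0.06205524504184723, 0.0625128448009491))]
27.35
```

View pics/w4.png

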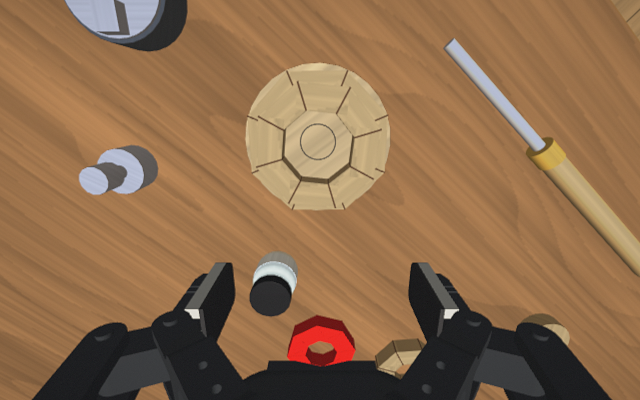

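View pics/w5.png

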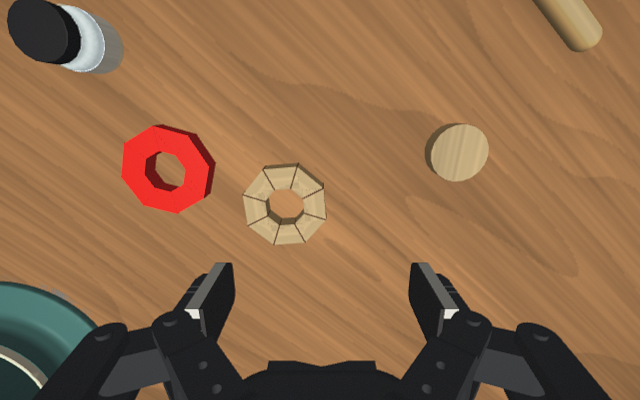

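The middle ring is concentric: its hole and the pencil circle both centre on (318,142). In the other view the narrow pale ring is at (285,204), the red look-alike at (168,168) and the base disc at (457,153). Next is the narrow ring, gripped shallow because its hole is small.

Run:
```python
from h import *
th=.024-np.pi/4; u=np.array([np.cos(th),np.sin(th)]); psi=th; o=.0345*u
pick(np.array([.4554,-.1310])+o+.005*u,psi,.009)
place(np.array([.6259,.2070])+o,psi,.0885)
reach([.60,.18,.24],down(np.radians(-48))); c,T=wrist()
cv2.imwrite("pics/w6.png",c["frame"][...,::-1]); print(read_time())
```

```text
gap 0.02400446516921871 grip 57.14201775903348 t 29.7417
gap lifted 0.02401843590173092 F [ 0.118708    0.35035779 -1.23563976]
F [ 0.10061712  0.62546074 -0.89979453] tcp [0.65066263 0.18316154 0.08796211]
t 35.0833
35.5
```

View pics/w6.png

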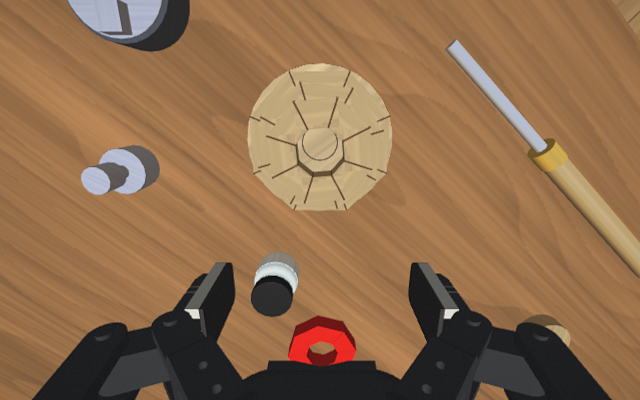

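Run:
```python
from h import *
c,T=wrist(); f,cx,cy=K(c); W=np.linalg.inv(T)
S=5; x0,y0=240,55
im=cv2.resize(c["frame"][y0:y0+160,x0:x0+160,::-1],None,fx=S,fy=S,interpolation=cv2.INTER_CUBIC)[:600*800//800*1]
im=cv2.resize(c["frame"][y0:y0+160,x0:x0+160,::-1],(600,600),interpolation=cv2.INTER_CUBIC);S=600/160
for yaw,af,z in ((.024,.044,.102),(.024,.094,.102),(-.116,.12,.078),(-.0475,.146,.054)):
    a=yaw+np.pi/8+np.arange(8)*np.pi/4; r=af/2/np.cos(np.pi/8)
    P=np.c_[.6259+r*np.cos(a),.207+r*np.sin(a),np.full(8,z),np.ones(8)]@W.T
    q=np.c_[f*P[:,0]/P[:,2]+cx-x0,f*P[:,1]/P[:,2]+cy-y0]*S
    cv2.polylines(im,[q.astype(int)],True,(0,0,255),1)
cv2.imwrite("pics/w7.png",im)
```

```text
(no output)
```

View pics/w7.png

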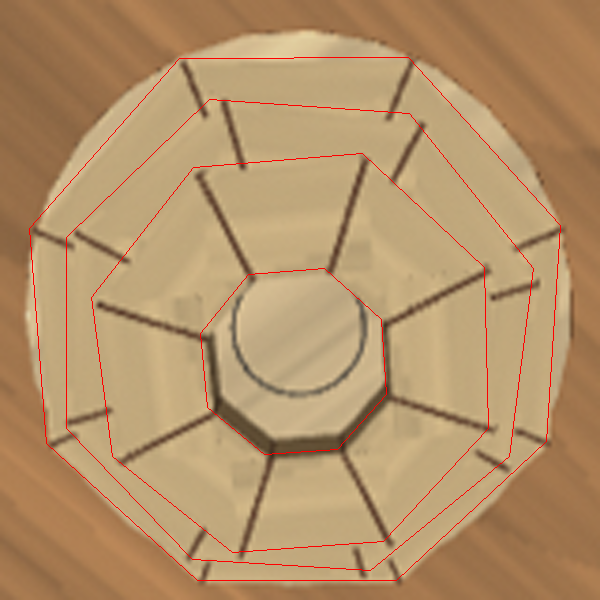

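The overlaid outlines agree to about 1–2 mm: narrow hole at (295,360), middle and wide rings both centred. The base disc goes on next.

Run:
```python
from h import *
psi=np.radians(-48)
pick(np.array([.6333,-.2342]),psi,.006,.14)
place(np.array([.6259,.2070]),psi,.109,.22)
reach([.60,.18,.28],down(psi)); c,T=wrist()
cv2.imwrite("pics/w8.png",c["frame"][...,::-1]); print(read_time())
f,cx,cy=K(c);W=np.linalg.inv(T);S=600/160;
p=W@[.6259,.207,.126,1];u,v=f*p[0]/p[2]+cx,f*p[1]/p[2]+cy;x0,y0=int(u)-80,max(int(v)-80,0)
im=cv2.resize(c["frame"][y0:y0+160,x0:x0+160,::-1],(600,600))
a=np.linspace(0,6.28,40);P=np.c_[.6259+.032*np.cos(a),.207+.032*np.sin(a),a*0+.126,a*0+1]@W.T
cv2.polylines(im,[(np.c_[f*P[:,0]/P[:,2]+cx-x0,f*P[:,1]/P[:,2]+cy-y0]*S).astype(int)],True,(0,0,255),1)
cv2.imwrite("pics/w9.png",im)
# weight close look
reach([.42,.32,.22],down(np.radians(-48)));c,T=wrist();print(read_time(),T[:3,3])
cv2.imwrite("pics/w10.png",c["frame"][...,::-1])
import pickle;pickle.dump((c,T),open("wt.pkl","wb"))
```

```text
gap 0.06159818113708327 grip 63.120893239974976 t 38.7583
gap lifted 0.06153685773835055 F [ 0.19217337  0.06565734 -1.58734854]
F [-3.16787266  0.52335673  8.09931513] tcp [0.6258885  0.20721355 0.10900407]
t 43.9417
44.375
45.3583 [0.48139615 0.37272003 0.36236517]
```

View pics/w9.png

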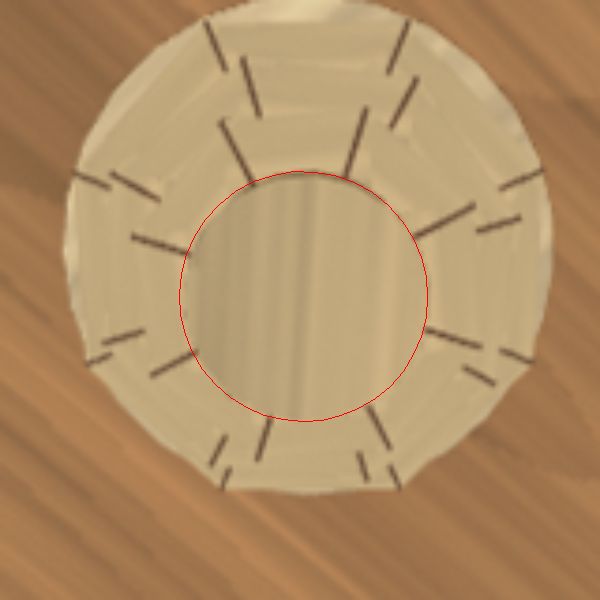

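View pics/w10.png

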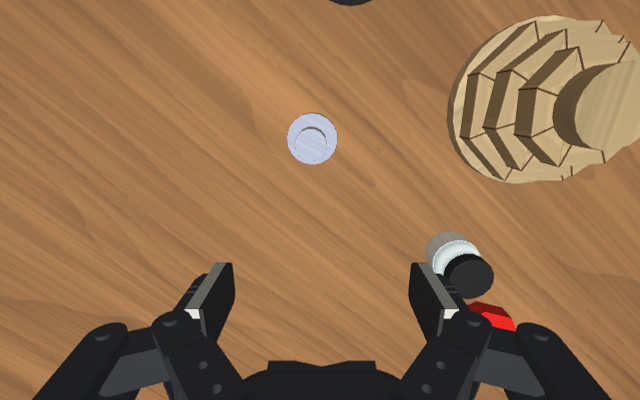

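The base disc lies exactly on the target outline. The weight stands upright at (312,139).

Run:
```python
from h import *
import pickle
c,T=pickle.load(open("wt.pkl","rb"))
h=cv2.cvtColor(c["frame"],cv2.COLOR_RGB2HSV)
m=((h[...,1]<70)&(h[...,2]>110)).astype(np.uint8); m[:,:260]=0;m[:,365:]=0;m[:90]=0;m[190:]=0
m=cv2.morphologyEx(m,cv2.MORPH_CLOSE,np.ones((7,7),np.uint8))
k=max(cv2.findContours(m,cv2.RETR_EXTERNAL,cv2.CHAIN_APPROX_NONE)[0],key=len)
(ce,r)=cv2.minEnclosingCircle(cast(c,k[:,0],.034,T).astype(np.float32)); ce=np.array(ce)
kn=cast(c,(311,141),.078,T)[0]; print(ce,r,kn)
assert abs(r-.027)<.003 and np.hypot(*(ce-kn))<.006
psi=np.radians(30)
pick(ce,psi,.046,.2)
t=np.array([.6259,.207]); reach([*t,.26],down(psi)); z=.126+.046
move_straight([*t,z+.006],velocity=.1); wait(.3); f0=read_ft_force()[2]
d=.006
while d>-.004:
    d-=.0005; move_straight([*t,z+d],velocity=.01); f=read_ft_force()[2]
    if f-f0>2: break
print("contact",d,f0,f); open_gripper(); wait(.3)
move_straight([*t,.28],velocity=.12)
reach([.56,.14,.30],down(np.radians(-48))); c,T=wrist(); print(read_time())
cv2.imwrite("pics/w11.png",c["frame"][...,::-1])
cv2.imwrite("pics/s11.png",cv2.resize(read_camera("side")["frame"][100:250,200:400,::-1],(800,600)))
```

```text
[0.44721955 0.35574943] 0.027095317840576172 [0.4499947  0.35728401]
gap 0.028629691986909792 grip 58.89893710613251 t 48.5333
gap lifted 0.02874996532783569 F [-0.16704575 -0.13472029 -6.79034621]
contact -1.734723475976807e-18 -5.7129113116333485 1.6613301453464233
58.075
```

View pics/w11.png

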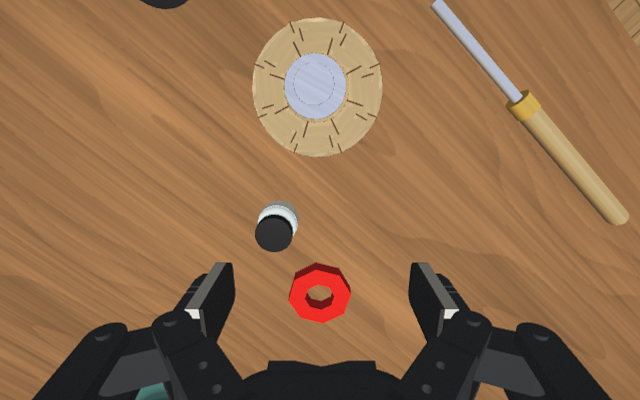

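View pics/s11.png

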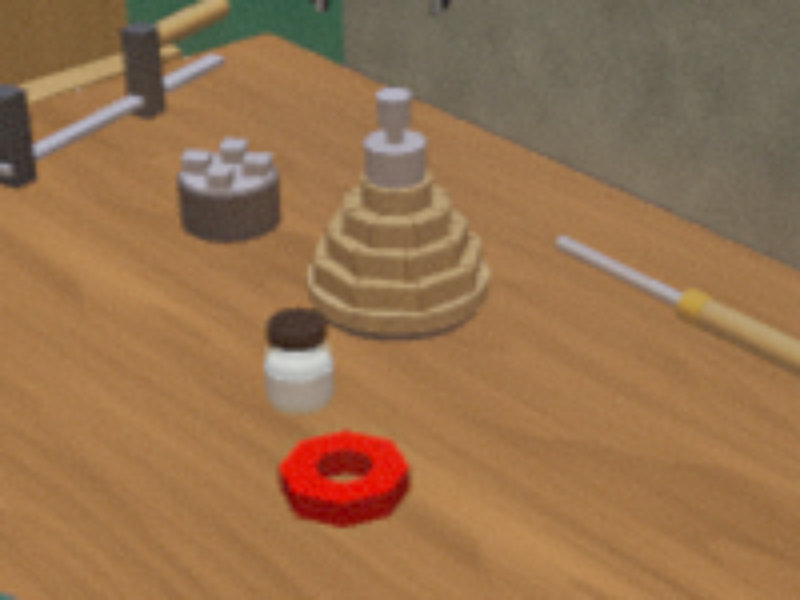

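The stack is complete and concentric, with the weight upright at (315,87) in the wrist view. The side view shows the jar, chuck and gouge undisturbed, so I'm handing in.

```bash
python3 -c "
from station import *
wait(.5); print(job_done())"
```

```text
the job is handed in; nothing more can be done
None
```

The bowl blank is stacked concentrically on the faceplate, the weight stands upright on the base disc, the jar, gouge and chuck were left alone, and the job was handed in at about 59 s; no verdict was returned.

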